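# Gauge a specimen carrier against the flip stop of a marking jig

## Robot

A 6-joint arm with a two-finger parallel gripper is mounted at the origin on the work surface. World frame = base frame: x ahead of the robot, y to its left, z up, the work surface at z = 0. Lengths are in mm, angles in rad, forces in N, time in s.
With the tool pointing down it reaches from about 350 to 775 mm from the base axis. Payload 7.3 kg.
Tool frame: the origin (TCP) lies midway between the tips of the shut fingers; the grasp point (between the pads) lies 19 mm behind it (bot.tcp_to_grasp is the distance from the TCP to the grasp point, in mm); z points along the fingers, y is the line along which they close (so a half turn about z gives the same grasp; the last joint's range is limited). The gripper opens to 92 mm and grips with 3 to 60 N. Pads are 19 mm wide; open, the fingers measure 130 mm over their backs; the gripper's body (75 mm by 190 mm) begins 47 mm behind the grasp point.
Start: joints at [-1.291, 0.342, 1.524, -0, 1.275, -0.146], TCP at [216.875, -478.134, 206.441] pointing down, gripper open.
Joint ranges: [-2.53, 2.53], [-0.77, 2.02], [0.04, 2.7], [-1, 4.14], [0.28, 2.66], [-3.11, 3.11]. Speed limits (rad/s): [2.57, 2.57, 3.14, 3.14, 3.14, 3.14].

## Interface

Orientations are given as [roll, pitch, yaw] about the fixed x, y, z axes, in that order (R = Rz(yaw) Ry(pitch) Rx(roll)).
In Python, from plant import bot, viewer gives the robot as it stands. The module is installed in compiled form; this text tells all that it offers.
- The arm moves only by the shell command python3 -m handwheel 'ROWS'. ROWS is text: rows parted by semicolons, each of 7 numbers parted by spaces: the shift along the tool's x, y, z scaled (see below), then the turn, a rotation vector about the tool's x, y, z scaled (see below), then the opening, from -1 (shut) to 1 (fully open), so that 0 is half open. In form: tx ty tz rx ry rz gripper; .... A call has 1 to 8 rows; each row is the pose to reach, as a shift and turn from the pose commanded when the call began, along the tool's axes at that moment, turning the shorter way round; what a row does not reach only later rows make up. The controller multiplies each number of a shift by 10 cm and each number of a turn by pi rad. A row lasts 1/12 s, in which the tool goes at most 41.7 mm and 7.16 degrees, less where a joint would pass 70% of its speed; a pose out of reach is approached as far as the arm can. A call with a number of a shift or a turn outside -1 to 1 is refused whole. A call with a gripper value outside its range is refused whole. The fingers move at their own pace and stop on an object; the grip force is fixed at half the most. Time passes only in rows, so rows that repeat a pose let the fingers close. It gives the time, the measured TCP pose, the force, the opening and the grip force at its end, in the units of the state.
- bot.get_obs(): the state, without advancing time (a new reading comes with each control period).
- viewer.capture(name): name is "side" or "top"; returns a dict with "frame" (384x512x3 uint8, red, green, blue), "fov_y" (degrees; the focal length in pixels is half the picture's height over the tangent of half this angle, whatever the lens; pixels are square), "cx", "cy" (the principal point, pixels), "T" (4x4, takes a point from camera to world coordinates). Camera axes: x right, y down, z forward; pixel columns grow to the right and rows downward; lengths in mm; the calibration is good to about 2 mm. A picture is of the moment at which its call begins. There is no depth.
- bot.close_job(): hands the job in; it is judged then, once.
Trained networks look in a picture, given as the dict that the camera call returned (one of the last four; its "shot" number tells which), for a name from the list of things; names that differ only in an ending like _2 or _b are one class to them, and where a whole thing is asked for, a point or a joint stands for the part that bears it (a point fixed in the world has none). Each returns a list of dicts, best first, with "score" (0 to 1); they miss things now and then, are a little off and sometimes report something else, mostly with a low value. They report only what shows in the picture. A call takes as long as a camera call. They do not tell look-alikes from the thing itself.
- viewer.recognise(target, picture): "centre" ([column, row] in pixels, amid what is visible of it).
- viewer.cut_out(target, picture): "pixels" (384x512 bool, what is visible of it) and "centre" ([column, row] in pixels, amid what is visible of it).
The state is a dict: "time": time; "joint_positions": joint angles; "dq": joint speeds; "tau": joint torques, N m; "tool_pos": TCP position; "tcp_rot": TCP orientation; "contact_force": force on the tool from outside, world axes, zero at the start; "moment": the same for the moment, N m; "grip_width": finger opening in mm; "finger_force": force on a finger pad.
Only numpy, scipy, OpenCV 4.12 (cv2) and the standard library are available. Lean on these libraries where they do the work, as an engineer would, in place of code of your own. Each camera call takes 0.05 s, during which the arm holds its last target. There are 200 camera calls.

## Task

Flip the hinged stop leaf fully down onto the fence of the marking jig, then slide the grey specimen carrier flush along the fence against the lowered leaf and on, pushing the stop's loose head back until it comes up firm on its locked collar; hold it pressed there for a moment, lightly. Let go and flip the leaf fully up and back again, leaving the carrier where it was gauged: flat on the plate, flush with the fence, its end still in line with the stop's gauging face. Leave everything else on the bench alone.

Things in the scene. Friction and masses are not known exactly. Their poses are not given: they have to be found in the camera images.
- jig: Marking jig, fixed: aluminium plate 185 (x) by 400 (y) by 10 mm with a dark steel fence along its far edge. Origin on the bench surface; plate x -85 to +100 mm, y -200 to +200, top at z 10. The fence runs along y, spans x 65 to 85 mm, its top at z 40; its working face looks along -x at x = 65 mm.
- stop_line (a point): Point on the stop's steel head, at the fence's working face, at plate height (jig z 10), in the plane of the gauging face: the leaf's +y side when down. The head slides along y on the fence at about 2.5 N; it stands 5 to 24 mm (not measured) on the +y side of a locked collar that stops it firmly; there, press the carrier on it with 6 to 12 N, never over 15. Starts at jig y -100 to -26 mm.
- stop_hinge (a point): Point on the hinge axis of the leaf, above the fence, in the middle of the leaf's thickness: 10 mm along +x, 6 mm along -y and 52 mm up from stop_line. The axis is parallel to the jig's y; axes are the jig's.
- flip_leaf (a joint): Angle (rad) of the steel stop leaf: 0 = fully down, arm level, reaching 79 mm from the hinge towards jig -x (hard stop); grows as it swings up and back to 2.2 (hard stop). Starts at 1.9 to 2.15. Friction holds it where it is left (1.5 N at the bar, plus 120 g weight). 12 mm thick along y; when down it spans x -57 to -12 mm from the hinge, from 4 to 69 mm above the plate.
- leaf_bar (a point): Middle of the leaf's handle, a round dark steel bar 10 mm in diameter, 50 mm long, parallel to the hinge axis, sticking out of the leaf's -y side; can be pinched from above. From stop_hinge it lies 31 mm along -y and, leaf down, 70 mm along -x and 12 mm up (radius 71 mm); it goes round with the leaf.
- carrier: Specimen carrier, loose, 250 g (varies): grey plastic plate 70 (x) by 100 (y) by 14 mm with an upright rib on its middle to hold it by, 14 mm across x, 40 mm along y, top 50 mm above the underside. Origin: middle of the underside. Lies on the jig's plate on the +y side of the stop, 30 to 60 mm off the fence, askew; its +x side goes to the fence, its -y end to the leaf.
- carrier_end (a point): Middle of the lower edge of the carrier's -y end (50 mm from its origin), the end that is gauged.
- carrier_edge_a (a point): Point on the lower edge of the carrier's fence (+x) side, 5 mm from its gauged end.
- carrier_edge_b (a point): Point on the lower edge of the carrier's fence (+x) side, 5 mm from its other end.
- weight: Brass weight, 26 mm in diameter and 24 mm high, standing on the jig's plate near its -x, -y corner; leave alone.
- pin_gauge: Small headed steel pin, 38 mm high, standing on the jig's plate near its -x, +y corner; leave alone.
- flask: Empty conical flask, 130 mm high, on the bench; leave alone.
- beaker: Empty beaker, 90 mm high, on the bench; leave alone.
- reagent: White plastic bottle, 170 mm high, on the bench; leave alone.
- jar: Amber jar, 75 mm high, on the bench; leave alone.
- driver: Screwdriver lying on the bench; leave alone.
Mind the look-alikes: they are no part of the job. Leave any pink, purple or turquoise look-alike of the carrier alone.

How it is judged (in metres and radians):
On the way, in this order (a step that is already met when the one before it is completed fails the run):
1. the leaf is flipped fully down (value of joint flip_leaf below 0.06 rad), for 0.2 s.
2. with the leaf down, the carrier lies flush with the fence and its end is pressed firmly against the leaf, the head up against its collar (value of joint flip_leaf below 0.06 rad and contact force between carrier and flip_leaf above 5 N and x of each of carrier_edge_a, carrier_edge_b in the frame of stop_line above -0.002 m), for 0.2 s.
3. the leaf is flipped fully up again (value of joint flip_leaf above 1.8 rad), for 0.2 s.
At the end, for the whole second after the job is handed in: The leaf is up and back (hinge above 1.8 rad); the carrier lies at rest, flat on the plate, its fence side within 2 mm of the fence at both ends and its gauged end within 3 mm of the stop line (value of joint flip_leaf above 1.8 rad and x of each of carrier_edge_a, carrier_edge_b in the frame of stop_line above -0.002 m and y of carrier_end in the frame of stop_line between -0.003 and 0.003 m and z of carrier_end in the frame of stop_line below 0.002 m and angle between carrier's own z axis and vertical below 0.03 rad and linear speed of carrier below 0.01 m/s); the robot touches nothing.
It fails at once if the carrier is pressed against the leaf with more than 15 N (contact force between carrier and flip_leaf above 15 N).
It fails at once if a bystander is moved by more than 15 mm (distance of any of weight, pin_gauge, flask, beaker, reagent, jar, driver from where it was at the start of the episode above 0.015 m).
It also fails if it takes over 72 s, if anything falls off the work surface, if the arm or the gripper's body presses on something with over 40 N, if the wrist force passes 120 N, or if a joint passes its speed limit or range.

## Working session

There is one attempt and no reset: what is moved stays moved. The work goes in short steps, Python scripts to look and compute and a shell command to move; the robot and the scene stay as the last step left them, time stands still between calls to the robot, and variables do not carry over. Pictures are saved under pics/ and viewed, at most 10 in all, crops included, and the job is handed in when it is done.

```bash
mkdir -p pics; cat > h.py <<'E'
import numpy as np,cv2
from plant import bot,viewer
def f(p): return 192/np.tan(np.radians(p['fov_y'])/2)
def ray(p,c):
    d=np.array([(c[0]-p['cx'])/f(p),(c[1]-p['cy'])/f(p),1.]);T=np.array(p['T']);return T[:3,3],T[:3,:3]@d
def onz(p,c,z):
    o,d=ray(p,c);return o+d*(z-o[2])/d[2]
def proj(p,X):
    T=np.array(p['T']);q=T[:3,:3].T@(np.array(X,float)-T[:3,3]);return [f(p)*q[0]/q[2]+p['cx'],f(p)*q[1]/q[2]+p['cy']]
def tri(p1,c1,p2,c2):
    o1,d1=ray(p1,c1);o2,d2=ray(p2,c2);s=np.linalg.lstsq(np.c_[d1,-d2],o2-o1,rcond=None)[0]
    a,b=o1+d1*s[0],o2+d2*s[1];return (a+b)/2,np.linalg.norm(a-b)
E
python3 - <<'E'
from h import *
np.set_printoptions(precision=3,suppress=True)
P={n:viewer.capture(n) for n in('top','side')}
for n,p in P.items():
    cv2.imwrite(f'pics/{n}0.png',cv2.resize(p['frame'][:,:,::-1],(800,600)))
    print(n,p['fov_y'],p['cx'],p['cy']);print(np.array(p['T']))
    for t in('jig','carrier','stop_line','stop_hinge','leaf_bar','carrier_end','carrier_edge_a','weight','pin_gauge'):
        print(t,[(np.round(r['centre'],1).tolist(),round(r['score'],2)) for r in viewer.recognise(t,p)][:4])
print(bot.get_obs())
E
```

```text
top 43.74687486284038 258.31083203735193 192.47802494611435
[[  -0.027   -0.987    0.161  242.402]
 [  -1.       0.027    0.      -3.141]
 [  -0.004   -0.161   -0.987 1712.782]
 [   0.       0.       0.       1.   ]]
jig [([269.9, 195.9], 0.76)]
carrier [([179.5, 166.0], 0.7), ([182.2, 229.5], 0.66), ([238.7, 205.2], 0.57), ([115.2, 184.7], 0.43)]
stop_line [([281.3, 178.8], 0.81)]
stop_hinge [([283.2, 174.1], 0.62), ([238.7, 205.8], 0.3)]
leaf_bar [([277.8, 167.7], 0.56)]
carrier_end [([242.3, 206.6], 0.8), ([179.6, 166.0], 0.68), ([179.6, 232.0], 0.59)]
carrier_edge_a [([182.9, 166.9], 0.9), ([182.6, 233.0], 0.66), ([239.9, 206.9], 0.59)]
weight [([311.8, 217.7], 0.48), ([393.7, 220.1], 0.29)]
pin_gauge [([238.9, 207.5], 0.61)]
side 51.99173721517395 256.1765692946442 196.99471856151234
[[ -0.967  -0.169   0.188 237.842]
 [ -0.253   0.638  -0.728 980.69 ]
 [  0.003  -0.752  -0.66  962.817]
 [  0.      0.      0.      1.   ]]
jig [([255.0, 203.5], 0.8), ([304.5, 141.9], 0.5)]
carrier [([268.0, 276.4], 0.83), ([193.3, 263.1], 0.74), ([260.5, 221.9], 0.68)]
stop_line [([245.9, 172.1],
[... 151 characters left out ...]
.6], 0.73), ([258.2, 220.0], 0.68)]
carrier_edge_a [([256.5, 220.4], 0.81), ([320.7, 186.8], 0.79), ([189.3, 261.1], 0.72), ([267.9, 277.6], 0.69)]
weight [([240.6, 174.4], 0.64), ([286.5, 179.6], 0.41)]
pin_gauge [([265.7, 244.6], 0.38)]
{'time': 1.0, 'joint_positions': array([-1.291,  0.342,  1.524, -0.   ,  1.275, -0.146]), 'dq': array([-0.002, -0.   , -0.   , -0.001, -0.   ,  0.   ]), 'tau': array([  0.002, -43.112, -24.448,   0.072,   0.048,  -0.   ]), 'tool_pos': array([ 216.866, -478.137,  206.455]), 'tcp_rot': array([3.141, 0.   , 0.426]), 'contact_force': array([-0.166,  0.495,  0.482]), 'moment': array([-0.013,  0.033, -0.014]), 'finger_force': 0.0, 'grip_width': 91.65495655709049}
```

View both.

View pics/top0.png

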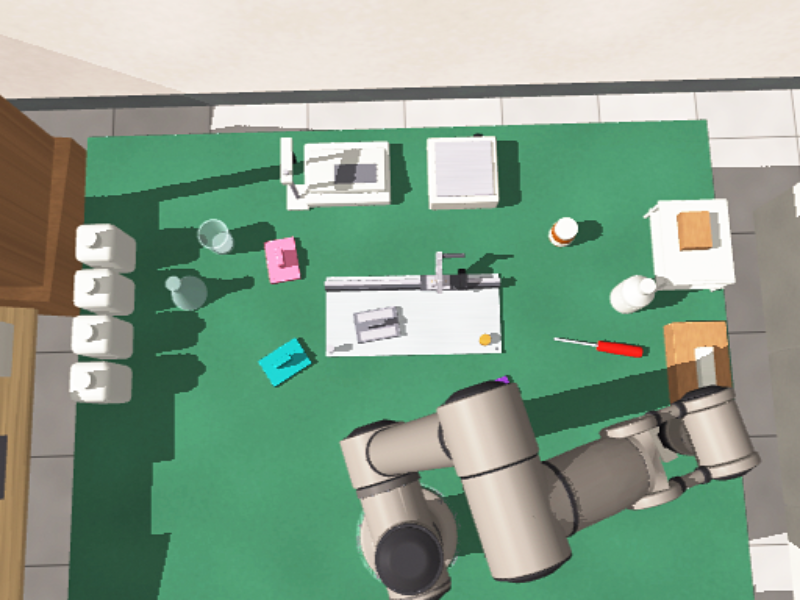

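View pics/side0.png

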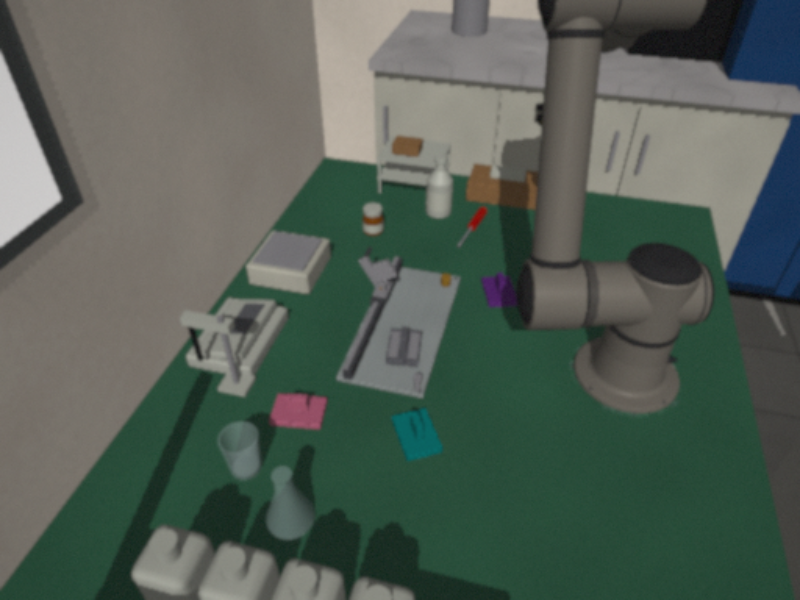

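```bash
python3 - <<'E'
from h import *
np.set_printoptions(precision=1,suppress=True)
t=viewer.capture('top');s=viewer.capture('side')
np.save('pics/t.npy',t,allow_pickle=True);np.save('pics/s.npy',s,allow_pickle=True)
cv2.imwrite('pics/t1.png',cv2.resize(t['frame'][150:240,200:330,::-1],None,fx=6,fy=6,interpolation=cv2.INTER_CUBIC))
cv2.imwrite('pics/s1.png',cv2.resize(s['frame'][150:262,205:305,::-1],None,fx=5,fy=5,interpolation=cv2.INTER_CUBIC))
for n in('carrier','leaf_bar','jig'):
  for p in(t,s):
    for r in viewer.cut_out(n,p):
        ys,xs=np.nonzero(r['pixels']);
        if len(xs)>5: print(n,p is t,r['score'],r['centre'],len(xs),cv2.minAreaRect(np.c_[xs,ys].astype(np.float32)))
        if n=='jig': print(onz(p,r['centre'],10))
E
```

```text
carrier True 0.84 [183.0, 231.9] 578 ((181.61538696289062, 231.92306518554688), (20.523906707763672, 29.399110794067383), 56.3099365234375)
carrier True 0.53 [280.1, 177.2] 191 ((283.5000305175781, 172.00001525878906), (14.310834884643555, 28.17445945739746), 26.56505012512207)
carrier False 0.89 [319.9, 185.5] 385 ((319.79412841796875, 185.3235321044922), (22.452302932739258, 19.63220977783203), 77.47119140625)
carrier False 0.72 [257.5, 218.4] 517 ((258.3415832519531, 220.58416748046875), (21.4928035736084, 25.373449325561523), 5.710593223571777)
carrier False 0.63 [267.1, 275.9] 765 ((266.3994140625, 276.95855712890625), (34.23077392578125, 24.615388870239258), 67.38013458251953)
carrier False 0.57 [192.7, 262.4] 705 ((191.00001525878906, 262.5000305175781), (35.460426330566406, 21.924009323120117), 4.763640880584717)
carrier False 0.18 [250.9, 205.8] 3925 ((254.54705810546875, 207.78823852539062), (64.53681182861328, 87.6399154663086), 12.52880859375)
leaf_bar True 0.66 [281.3, 164.0] 156 ((288.0, 173.0), (24.0, 18.0), 90.0)
leaf_bar False 0.85 [239.6, 172.0] 284 ((241.50003051757812, 170.00001525878906), (24.748737335205078, 16.26345443725586), 45.0)
jig True 0.88 [273.3, 197.9] 5044 ((263.8692626953125, 194.31658935546875), (65.59297943115234, 111.16448211669922), 88.21009063720703)
[498.8 -56.5  10. ]
jig False 0.92 [253.2, 202.0] 3635 ((255.272216796875, 206.97994995117188), (63.72507095336914, 84.64759063720703), 11.040940284729004)
[513.4 -41.2  10. ]
```

View pics/t1.png

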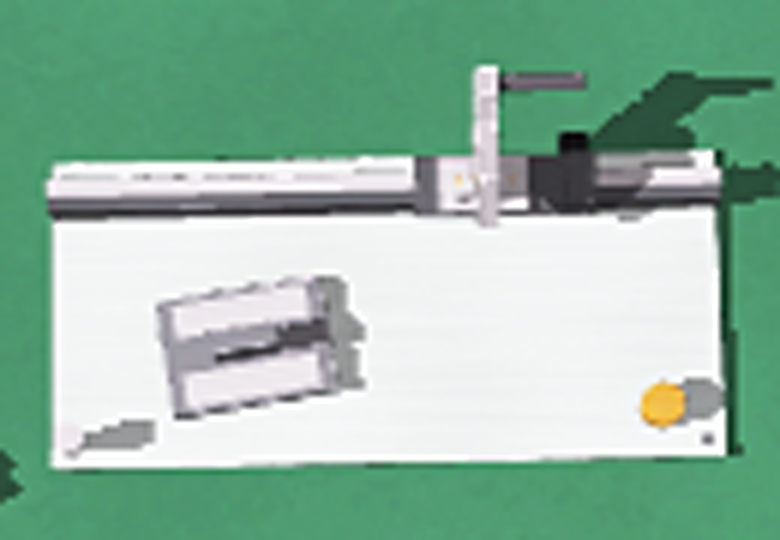

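View pics/s1.png

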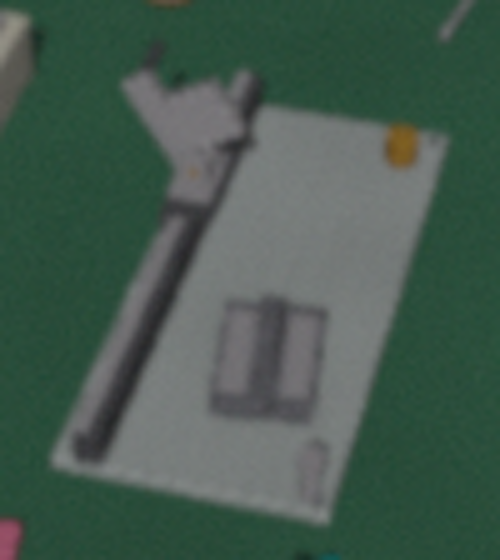

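```bash
cat > fit.py <<'E'
from h import *
from scipy.optimize import least_squares
np.set_printoptions(precision=3,suppress=True)
t=np.load('pics/t.npy',allow_pickle=True).item();s=np.load('pics/s.npy',allow_pickle=True).item()
T=lambda u,v:((u+.5)/6-.5+200,(v+.5)/6-.5+150)
S=lambda u,v:((u+.5)/5-.5+205,(v+.5)/5-.5+150)
def Rz(a):return np.array([[np.cos(a),-np.sin(a),0],[np.sin(a),np.cos(a),0],[0,0,1]])
J=[(t,T(52,467),(-85,200,10)),(t,T(727,457),(-85,-200,10)),(t,T(716,152),(100,-200,10)),
(s,S(52,460),(100,200,10)),(s,S(328,523),(-85,200,10)),(s,S(448,135),(-85,-200,10))]
C=[(t,T(158,302),(35,50,14)),(t,T(330,277),(35,-50,14)),(t,T(180,418),(-35,50,14)),(t,T(346,390),(-35,-50,14)),
(s,S(228,301),(35,-50,14)),(s,S(327,308),(-35,-50,14)),(s,S(210,412),(35,50,0)),(s,S(312,422),(-35,50,0))]
th0=.17
def bar(sy,th,d): return np.array([75-71*np.cos(th+th0),sy-6-d,62+71*np.sin(th+th0)])
B=[(t,T(500,81),6),(t,T(585,81),56),(s,S(158,43),56)]
def res(q):
    r=[]
    dt=np.array([q[8],q[9],0])  # side-view calibration shift
    for p,c,X in J: r+=list(np.subtract(proj(p,Rz(q[2])@X+[q[0],q[1],0]+dt*(p is s)),c))
    for p,c,X in C: r+=list(np.subtract(proj(p,Rz(q[5])@X+[q[3],q[4],10]+dt*(p is s)),c))
    for p,c,d in B: r+=list(np.subtract(proj(p,Rz(q[2])@bar(q[6],q[7],d)+[q[0],q[1],0]+dt*(p is s)),c))
    return np.array(r+[q[8]/5,q[9]/5])
o=least_squares(res,[510,-45,0,480,0,.17,-60,2,0,0],loss='soft_l1')
q=o.x
if __name__=='__main__':
    print(q);print(res(q).reshape(-1,2))
    R=Rz(q[2]);j=np.array([q[0],q[1],0])
    print('stop_line',j+R@[65,q[6],10],'bar mid',j+R@bar(q[6],q[7],31),'carrier in jig',R.T@(np.array([q[3],q[4],10])-j))
    for p in(t,s):print('bar mid pix',proj(p,j+R@bar(q[6],q[7],31)))
E
python3 fit.py
```

```text
[480.891 -22.663  -0.009 466.221  56.995   0.135 -53.854   2.11    1.919
   0.041]
[[ 0.204  0.332]
 [-0.132 -0.104]
 [-0.305 -0.168]
 [-0.298 -0.   ]
 [-0.133 -1.08 ]
 [ 0.086  0.559]
 [ 0.549 -0.03 ]
 [-0.467 -0.346]
 [-0.144 -0.091]
 [ 0.018  0.039]
 [ 0.092 -0.698]
 [ 0.252 -0.398]
 [-0.239  0.546]
 [ 0.304  0.442]
 [-0.092  0.193]
 [ 0.376 -0.084]
 [ 0.235  0.77 ]
 [ 0.384  0.008]]
stop_line [545.421 -77.079  10.   ] bar mid [ 601.321 -114.566  115.893] carrier in jig [-15.36   79.528  10.   ]
bar mid pix [np.float64(290.14197265538274), np.float64(163.1376635295323)]
bar mid pix [np.float64(234.88772616831395), np.float64(162.95583665443425)]
```

```bash
python3 -m handwheel '0.4 -0.15 0 0 0 -0.18 1; 0.85 -0.29 0 0 0 -0.3616 1; 0.85 -0.29 0 0 0 -0.3616 1; 0.85 -0.29 0 0 0 -0.3616 1; 0.85 -0.29 0 0 0 -0.3616 1; 0.85 -0.29 0 0 0 -0.3616 1; 0.85 -0.29 0 0 0 -0.3616 1; 0.85 -0.29 0 0 0 -0.3616 1'; python3 -c "
from plant import bot
print(bot.get_obs())"
```

```text
time: 2.07
tool_pos: [282.4, -416.6, 206.5]
tcp_rot: [3.142, 0.0, 1.432]
contact_force: [-0.3, -0.4, -0.4]
grip_width: 91.7
finger_force: 0.0
{'time': 2.0667, 'joint_positions': array([-1.12743625e+00,  3.02142346e-01,  1.58220748e+00, -2.52160602e-05,
        1.25708996e+00, -9.88790896e-01]), 'dq': array([-4.43237879e-03,  1.76538508e-03, -1.59566417e-04, -2.90719195e-04,
       -4.96474793e-04, -1.48820069e+00]), 'tau': array([ 7.84576382e-02, -4.07922935e+01, -2.42120880e+01,  1.53023482e-02,
        8.43546633e-02,  1.99090160e+00]), 'tool_pos': array([ 282.39172838, -416.56514497,  206.47178665]), 'tcp_rot': array([3.14152866e+00, 1.40886770e-04, 1.43215875e+00]), 'contact_force': array([-0.27510253, -0.42411419, -0.40941695]), 'moment': array([ 0.0120194 , -0.09604253,  0.03925811]), 'finger_force': 0.0, 'grip_width': 91.65159121161135}
```

```bash
H='python3 -m handwheel'
python3 -m handwheel '0 0 0 0 0 -0.0415 1; 0 0 0 0 0 -0.0415 1; 0 0 0 0 0 -0.0415 1'
python3 -m handwheel '1 1 0 0 0 0 0.3; 1 1 0 0 0 0 0.3; 1 1 0 0 0 0 0.3; 1 1 0 0 0 0 0.3'
python3 -m handwheel '1 1 0 0 0 0 0; 1 1 0 0 0 0 0; 1 1 0 0 0 0 0; 1 1 0 0 0 0 0'
python3 -m handwheel '0.9 1 0 0 0 0 0; 0.9 1 0 0 0 0 0; 0.9 1 0 0 0 0 0; 0.9 1 0 0 0 0 0; 0.9 1 0 0 0 0 0'
```

```text
time: 2.32
tool_pos: [282.3, -416.6, 206.4]
tcp_rot: [3.142, 0.0, 1.553]
contact_force: [-0.3, 0.4, -1.1]
grip_width: 91.9
finger_force: 0.0
time: 2.65
tool_pos: [386.2, -314.9, 206.5]
tcp_rot: [3.14, -0.001, 1.554]
contact_force: [-0.4, -1.0, 0.2]
grip_width: 69.6
finger_force: 0.0
time: 2.98
tool_pos: [488.0, -216.0, 206.5]
tcp_rot: [3.14, -0.001, 1.555]
contact_force: [-0.7, 0.0, 0.1]
grip_width: 46.9
finger_force: 0.0
time: 3.4
tool_pos: [588.0, -128.7, 205.7]
tcp_rot: [-3.141, -0.0, 1.557]
contact_force: [-0.2, -0.6, -0.5]
grip_width: 45.8
finger_force: 0.0
```

```bash

python3 -m handwheel '0.137 0.13 0 0 0 -0.0015 0; 0.137 0.13 0.3 0 0 -0.0015 0; 0.137 0.13 0.6 0 0 -0.0015 0; 0.137 0.13 0.8 0 0 -0.0015 0;0.137 0.13 0.95 0 0 -0.0015 0;0.137 0.13 1 0 0 -0.0015 0;0.137 0.13 1 0 0 -0.0015 0'
python3 -m handwheel '0 0 0.085 0 0 0 0;0 0 0.085 0 0 0 0'
python3 - <<'E'
from h import *
a=[]
for n,c in(('top',(200,330,120,210)),('side',(185,315,110,200))):
    p=viewer.capture(n)['frame'][c[2]:c[3],c[0]:c[1],::-1];a.append(cv2.resize(p,None,fx=5,fy=3.3*5/3.3,interpolation=cv2.INTER_CUBIC)[:300*2])
cv2.imwrite('pics/g.png',cv2.resize(np.hstack(a),(800,277*1)))
E
```

```text
time: 3.98
tool_pos: [598.2, -118.5, 105.3]
tcp_rot: [-3.139, -0.001, 1.558]
contact_force: [0.9, 0.2, 0.3]
grip_width: 45.9
finger_force: 0.0
time: 4.15
tool_pos: [599.5, -118.1, 97.9]
tcp_rot: [3.141, 0.0, 1.56]
contact_force: [0.8, 0.3, 1.1]
grip_width: 46.0
finger_force: 0.0
```

View pics/g.png

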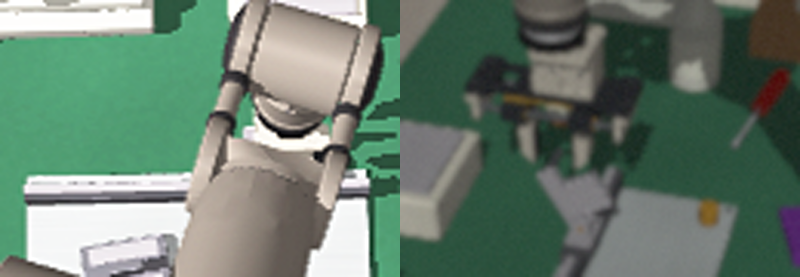

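The left (top) view is hidden by the arm; the side view shows the fingers, at about (525,145) and (580,150), astride the leaf's tip and bar at (550,170). Close on it.

```bash

python3 -m handwheel '0 0 0 0 0 0 -1;0 0 0 0 0 0 -1;0 0 0 0 0 0 -1;0 0 0 0 0 0 -1;0 0 0 0 0 0 -1;0 0 0 0 0 0 -1;0 0 0 0 0 0 -1;0 0 0 0 0 0 -1'
```

```text
time: 4.92
tool_pos: [601.6, -117.8, 99.1]
tcp_rot: [3.137, 0.001, 1.561]
contact_force: [6.2, 0.1, 3.8]
grip_width: 7.0
finger_force: 28.4
```

```bash

python3 -m handwheel '0 -0.08 -0.055 0 0 0 -1;0 -0.156 -0.098 0 0 0 -1;0 -0.26 -0.135 0 0 0 -1;0 -0.36 -0.156 0 0 0 -1;0 -0.466 -0.162 0 0 0 -1;0 -0.572 -0.152 0 0 0 -1;0 -0.572 -0.152 0 0 0 -1'
```

```text
time: 5.5
tool_pos: [541.8, -117.6, 115.8]
tcp_rot: [3.139, 0.002, 1.561]
contact_force: [-4.0, -0.7, 17.6]
grip_width: 0.4
finger_force: 8.3
```

```bash
cat > look.py <<'E'
from h import *
import sys
a=[]
for n,c in(('top',(200,330,120,210)),('side',(185,315,110,200))):
    p=viewer.capture(n);a.append(cv2.resize(p['frame'][c[2]:c[3],c[0]:c[1],::-1],(650,450),interpolation=cv2.INTER_CUBIC))
    g=bot.get_obs()['tool_pos'];print(n,'tcp at crop px',(np.array(proj(p,g))-[c[0],c[2]])*5*8/13)
    print([(((np.array(r['centre'])-[c[0],c[2]])*5*8/13).round(),round(r['score'],2)) for r in viewer.recognise('leaf_bar',p)])
cv2.imwrite(sys.argv[1],cv2.resize(np.hstack(a) if len(sys.argv)<3 else a[int(sys.argv[2])],(800,277) if len(sys.argv)<3 else (800,554)))
E
python3 look.py pics/g2.png 1
```

```text
top tcp at crop px [282.17700714 185.04099096]
[]
side tcp at crop px [202.50702857 169.11222843]
[(array([198., 212.]), 0.69), (array([227., 341.]), 0.24)]
```

View pics/g2.png

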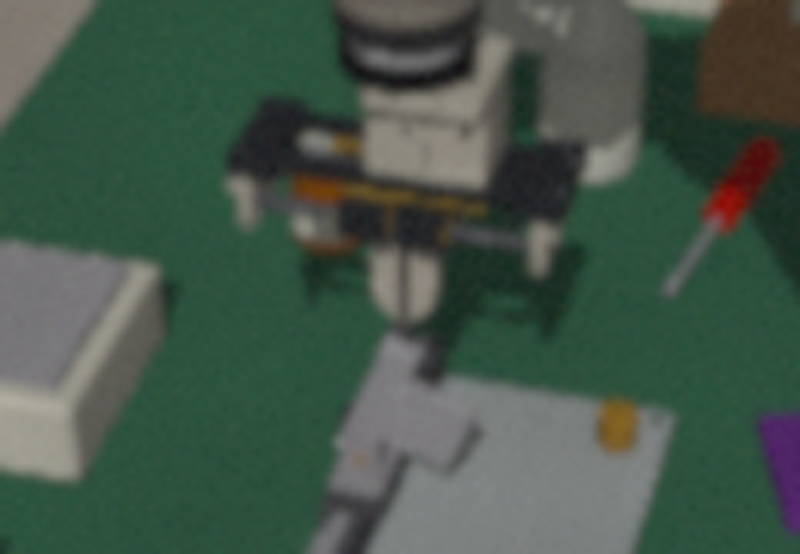

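```bash
python3 - <<'E'
from fit import *
R=Rz(q[2]);j=np.array([q[0],q[1],0])
def pt(x,y,z,th): # leaf-frame relative to hinge, leaf down
    c,s_=np.cos(th),np.sin(th); X=np.array([75+x*c+z*s_, q[6]-6+y, 62-x*s_+z*c]); return j+R@X+[q[8],q[9],0]
k=lambda X:((np.array(proj(s,X))-[185,110])*6.15).round()
for th in(2.11,1.8,1.6,1.4,1.2,1.,.8):
    print(th,'tip',k(pt(-79,6,12,th)),k(pt(-79,6,4,th)),'blade corner',k(pt(-57,6,-48,th)),k(pt(-12,6,-48,th)),'bar in/out',k(pt(-70,-6,12,th)),k(pt(-70,-56,12,th)), 'barmid xyz',pt(-70,-31,12,th))
print(bot.get_obs()['contact_force'],bot.get_obs()['tool_pos'])
E
```

```text
2.11 tip [276. 350.] [287. 346.] blade corner [381. 351.] [420. 411.] bar in/out [291. 350.] [316. 301.] barmid xyz [ 603.256 -114.525  115.907]
1.8 tip [311. 338.] [324. 338.] blade corner [418. 367.] [435. 430.] bar in/out [321. 339.] [346. 290.] barmid xyz [ 584.608 -114.364  127.443]
1.6 tip [336. 336.] [350. 338.] blade corner [439. 382.] [441. 444.] bar in/out [343. 337.] [368. 288.] barmid xyz [ 571.057 -114.246  131.62 ]
1.4 tip [363. 339.] [376. 343.] blade corner [457. 399.] [444. 457.] bar in/out [367. 339.] [391. 290.] barmid xyz [ 556.946 -114.123  133.021]
1.2 tip [390. 346.] [403. 352.] blade corner [471. 419.] [443. 470.] bar in/out [390. 345.] [414. 295.] barmid xyz [ 542.838 -114.001  131.591]
1.0 tip [416. 357.] [427. 365.] blade corner [481. 439.] [440. 482.] bar in/out [413. 354.] [436. 305.] barmid xyz [ 529.296 -113.883  127.387]
0.8 tip [439. 373.] [449. 382.] blade corner [485. 459.] [433. 492.] bar in/out [434. 367.] [457. 318.] barmid xyz [ 516.859 -113.776  120.575]
[-5.202  0.622 19.334] [ 542.537 -117.698  115.869]
```

```bash

python3 -m handwheel '0 0 0 0 0 0 -0.5;0 0 0 0 0 0 -0.5;0 0 0 0 0 0 -0.5;0 0 0 0 0 0 -0.5'
python3 -m handwheel '0 0 -0.4 0 0 0 -0.5;0 0 -0.8 0 0 0 -0.5;0 0 -0.8 0 0 0 -0.5'
python3 look.py pics/g3.png 1
```

```text
time: 6.03
tool_pos: [544.2, -117.9, 116.9]
tcp_rot: [3.136, 0.003, 1.561]
contact_force: [-2.4, 0.4, 22.0]
grip_width: 21.2
finger_force: 10.5
time: 6.28
tool_pos: [545.4, -118.0, 200.5]
tcp_rot: [3.131, 0.004, 1.561]
contact_force: [1.0, -0.2, 1.3]
grip_width: 23.0
finger_force: 0.0
top tcp at crop px [287.07222903 168.68990421]
[]
side tcp at crop px [202.39914387 114.57065197]
[(array([212., 200.]), 0.67)]
```

View pics/g3.png

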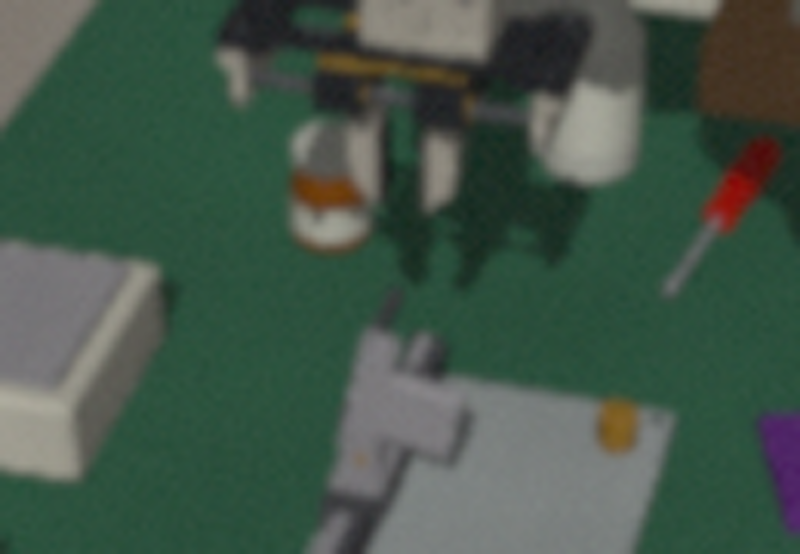

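```bash
python3 - <<'E'
from fit import *
for a,b in(((573,135),(245,78)),((573,142),(243,88)),((560,185),(215,115))):
    X,e=tri(t,T(*a),s,S(*b));print(X-[1,0,0],e,(Rz(q[2]).T@(X-[q[0]+1,q[1],0])))
E
```

```text
[ 552.733 -132.644  107.067] 35.03988322483089 [  72.794 -109.353  107.067]
[ 552.559 -133.129   97.055] 31.370989575356237 [  72.624 -109.84    97.055]
[ 551.92  -124.385   73.152] 7.716502178138121 [  71.909 -101.102   73.152]
```

```bash
python3 - <<'E'
from fit import *
for xj in(65,75,85):
  for p,c in((t,T(573,131)),(t,T(573,150)),(s,S(247,72)),(s,S(232,100)),(s,((430/6.15+185),335/6.15+110))):
    o,d=ray(p,c);o=Rz(q[2]).T@(o-[q[0]+(p is s)*q[8],q[1],0]);d=Rz(q[2]).T@d
    print(xj,p is t,o+d*(xj-o[0])/d[0])
E
```

```text
65 True [ 65.    -96.674 246.492]
65 True [  65.    -100.277  196.078]
65 False [  65.    -153.938   76.903]
65 False [  65.    -112.265   81.016]
65 False [  65.    -167.112   65.282]
75 True [  75.    -100.432  198.203]
75 True [  75.    -104.154  146.129]
75 False [  75.    -190.186   49.102]
75 False [  75.    -147.207   53.344]
75 False [  75.    -203.774   37.117]
85 True [  85.    -104.191  149.914]
85 True [  85.    -108.031   96.18 ]
85 False [  85.    -226.435   21.301]
85 False [  85.    -182.148   25.672]
85 False [  85.    -240.436    8.951]
```

```bash
python3 -c "
from plant import bot;print(bot.tcp_to_grasp,bot.get_obs()['tool_pos'],bot.get_obs()['tcp_rot'])"
python3 -m handwheel '0.03 0.08 0 0 0 0 0;0.03 0.08 0 0 0 0 0;0.03 0.08 0 0 0 0 0;0.03 0.08 0.25 0 0 0 0;0.03 0.08 0.5 0 0 0 0;0.03 0.08 0.75 0 0 0 0;0.03 0.08 0.95 0 0 0 0;0.03 0.08 0.95 0 0 0 0'
python3 -m handwheel '0 0 0 0 0 0 -1;0 0 0 0 0 0 -1;0 0 0 0 0 0 -1;0 0 0 0 0 0 -1;0 0 0 0 0 0 -1;0 0 0 0 0 0 -1;0 0 0 0 0 0 -1;0 0 0 0 0 0 -1'
```

```text
18.8 [ 541.46418859 -116.6667296   191.9389376 ] [-3.13890160e+00 -6.69100504e-04  1.56090688e+00]
time: 7.15
tool_pos: [547.6, -113.0, 93.5]
tcp_rot: [-3.133, -0.003, 1.561]
contact_force: [-0.8, -0.1, -0.5]
grip_width: 45.9
finger_force: 0.0
time: 7.82
tool_pos: [551.3, -114.3, 99.0]
tcp_rot: [3.14, 0.001, 1.561]
contact_force: [0.3, -0.8, 4.0]
grip_width: 8.9
finger_force: 30.0
```

```bash

python3 -m handwheel '0 -0.07 0.005 0 0 0 -1;0 -0.14 0.024 0 0 0 -1;0 -0.205 0.045 0 0 0 -1;0 -0.272 0.075 0 0 0 -1;0 -0.333 0.11 0 0 0 -1;0 -0.391 0.152 0 0 0 -1;0 -0.391 0.152 0 0 0 -1'
```

```text
time: 8.4
tool_pos: [509.6, -113.4, 81.8]
tcp_rot: [-3.139, -0.001, 1.561]
contact_force: [2.1, -0.5, -0.8]
grip_width: 9.1
finger_force: 30.0
```

```bash

python3 -m handwheel '0 -0.05 0.045 0 0 0 -1;0 -0.091 0.09 0 0 0 -1;0 -0.135 0.15 0 0 0 -1;0 -0.171 0.207 0 0 0 -1;0 -0.2 0.27 0 0 0 -1;0 -0.226 0.337 0 0 0 -1;0 -0.24 0.39 0 0 0 -1;0 -0.245 0.43 0 0 0 -1'
python3 -m handwheel '0 0 0.02 0 0 0 -1;0 0 0.03 0 0 0 -1;0 0 0.03 0 0 0 -1'
```

```text
time: 9.07
tool_pos: [487.2, -113.7, 40.0]
tcp_rot: [3.141, 0.001, 1.561]
contact_force: [-1.4, 1.0, 28.7]
grip_width: 9.0
finger_force: 30.0
time: 9.32
tool_pos: [487.3, -114.0, 39.5]
tcp_rot: [3.14, 0.002, 1.561]
contact_force: [-3.8, 2.8, 34.3]
grip_width: 9.0
finger_force: 30.0
```

```bash

python3 -m handwheel '0 0 0 0 0 0 -0.4;0 0 0 0 0 0 -0.4;0 0 0 0 0 0 -0.4;0 0 -0.2 0 0 0 -0.4;0 0 -0.5 0 0 0 -0.4;0 0 -0.8 0 0 0 -0.3; 0 0 -1 0 0 0 0;0 0 -1 0 0 0 0'
python3 -m handwheel '0.3 0 0 0 0 -0.02 0;0.6 -0.05 0 0 0 -0.046 0;0.95 -0.1 0 0 0 -0.046 0;0.95 -0.1 0 0 0 -0.046 0'
python3 -m handwheel '0.3 -0.1 0 0 0 0 0;0.6 -0.1 0 0 0 0 0;0.7 -0.1 0 0 0 0 0;0.7 -0.1 0 0 0 0 0;0.7 -0.1 0 0 0 0 0'
python3 - <<'E'
from fit import *
print(q[:6]);t=viewer.capture('top');s=viewer.capture('side')
np.save('pics/t2.npy',t,allow_pickle=True);np.save('pics/s2.npy',s,allow_pickle=True)
g=bot.get_obs();print(g['tool_pos'],g['tcp_rot'],g['time'])
cv2.imwrite('pics/s2.png',cv2.resize(s['frame'][150:262,205:305,::-1],None,fx=5,fy=5,interpolation=cv2.INTER_CUBIC))
E
```

```text
time: 9.98
tool_pos: [488.2, -114.1, 139.9]
tcp_rot: [3.137, 0.002, 1.561]
contact_force: [0.6, 0.4, 0.5]
grip_width: 41.3
finger_force: 0.0
time: 10.32
tool_pos: [474.9, -13.7, 135.0]
tcp_rot: [-3.136, -0.003, 1.709]
contact_force: [0.0, -0.2, -0.0]
grip_width: 46.3
finger_force: 0.0
time: 10.73
tool_pos: [458.2, 49.4, 136.0]
tcp_rot: [-3.14, 0.0, 1.707]
contact_force: [-0.3, 0.3, -0.2]
grip_width: 45.9
finger_force: 0.0
[480.891 -22.663  -0.009 466.221  56.995   0.135]
[458.716  48.649 136.386] [-3.141  0.     1.705] 10.8333
```

View pics/s2.png

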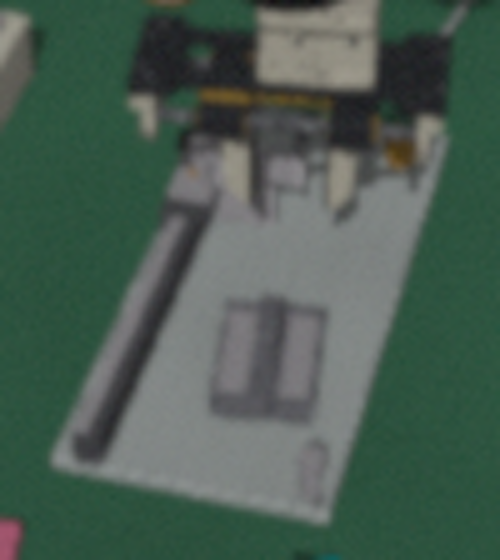

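```bash

python3 -m handwheel '0.072 0.096 0.2 0 0 0 0;0.072 0.096 0.5 0 0 0 0;0.072 0.096 0.8 0 0 0 0;0.072 0.096 1 0 0 0 0;0.072 0.096 1 0 0 0 0'
python3 -m handwheel '0 0 0.05 0 0 0 0;0 0 0.05 0 0 0 0;0 0 0.05 0 0 0 -1;0 0 0.05 0 0 0 -1;0 0 0.05 0 0 0 -1;0 0 0.05 0 0 0 -1;0 0 0.05 0 0 0 -1;0 0 0.05 0 0 0 -1'
python3 -m handwheel '0 0 0 0 0 0 -1;0 0 0 0 0 0 -1;0 0 0 0 0 0 -1'
```

```text
time: 11.25
tool_pos: [464.5, 57.0, 33.2]
tcp_rot: [-3.134, -0.001, 1.704]
contact_force: [-1.5, 0.0, -0.8]
grip_width: 45.7
finger_force: 0.0
time: 11.92
tool_pos: [467.7, 58.2, 32.4]
tcp_rot: [3.14, 0.0, 1.706]
contact_force: [0.3, 0.1, 3.3]
grip_width: 13.6
finger_force: 30.0
time: 12.17
tool_pos: [467.7, 58.2, 32.4]
tcp_rot: [3.14, 0.0, 1.705]
contact_force: [0.6, 0.4, 5.2]
grip_width: 13.3
finger_force: 30.0
```

```bash

python3 -m handwheel '0 0 0 0 0 0.025 -1;0 0 0 0 0 0.0456 -1;0 0 0 0 0 0.0456 -1;0 0 0 0 0 0.0456 -1'
python3 -m handwheel '0 0.1 0 0 0 0 -1;0 0.2 0 0 0 0 -1;0 0.3 0 0 0 0 -1;0 0.38 0 0 0 0 -1;0 0.38 0 0 0 0 -1;0 0.38 0 0 0 0 -1;0 0.38 0 0 0 0 -1'
python3 -m handwheel '0 0.01 0 0 0 0 -1;0 0.02 0 0 0 0 -1;0 0.03 0 0 0 0 -1;0 0.03 0 0 0 0 -1'
python3 -m handwheel '0 0.005 0 0 0 0 -1;0 0.01 0 0 0 0 -1;0 0.01 0 0 0 0 -1;0 0.01 0 0 0 0 -1'
python3 -m handwheel '0 0.005 0 0 0 0 -1;0 0.01 0 0 0 0 -1;0 0.01 0 0 0 0 -1;0 0.01 0 0 0 0 -1'
```

```text
time: 12.5
tool_pos: [467.6, 58.1, 32.4]
tcp_rot: [3.141, 0.0, 1.562]
contact_force: [-0.0, -0.4, 5.7]
grip_width: 13.5
finger_force: 30.0
time: 13.08
tool_pos: [505.0, 57.9, 32.3]
tcp_rot: [-3.141, 0.0, 1.562]
contact_force: [-1.0, 1.2, 6.7]
grip_width: 13.8
finger_force: 30.0
time: 13.42
tool_pos: [504.9, 57.9, 32.3]
tcp_rot: [-3.135, 0.0, 1.563]
contact_force: [-10.4, -0.8, 16.0]
grip_width: 13.3
finger_force: 30.0
time: 13.75
tool_pos: [506.0, 57.9, 32.3]
tcp_rot: [-3.135, 0.0, 1.563]
contact_force: [-11.1, -0.4, 16.4]
grip_width: 13.4
finger_force: 30.0
time: 14.08
tool_pos: [507.0, 57.9, 32.3]
tcp_rot: [-3.135, 0.0, 1.563]
contact_force: [-9.8, -0.1, 15.5]
grip_width: 14.0
finger_force: 30.0
```

```bash

python3 -m handwheel '0 0 -0.01 0 0 0 -1;0 0 -0.01 0 0 0 -1;0 0 -0.01 0 0 0 -1'
python3 -m handwheel '0 0.01 0 0 0 0 -1;0 0.02 0 0 0 0 -1;0 0.02 0 0 0 0 -1;0 0.02 0 0 0 0 -1'
```

```text
time: 14.33
tool_pos: [509.8, 57.8, 32.4]
tcp_rot: [-3.141, 0.0, 1.562]
contact_force: [-0.2, 0.1, -0.8]
grip_width: 13.2
finger_force: 30.0
time: 14.67
tool_pos: [512.3, 57.7, 32.7]
tcp_rot: [-3.142, 0.0, 1.562]
contact_force: [0.3, 0.5, -3.0]
grip_width: 13.5
finger_force: 30.0
```

```bash

python3 -m handwheel '0 0.01 0.002 0 0 0 -1;0 0.01 0.003 0 0 0 -1;0 0.01 0.003 0 0 0 -1'
python3 -m handwheel '0 0.01 0 0 0 0 -1;0 0.01 0 0 0 0 -1;0 0.01 0 0 0 0 -1'
python3 -m handwheel '0 0.01 0 0 0 0 -1;0 0.01 0 0 0 0 -1;0 0.01 0 0 0 0 -1'
```

```text
time: 14.92
tool_pos: [513.3, 57.7, 32.6]
tcp_rot: [3.141, 0.0, 1.562]
contact_force: [0.8, 1.3, -2.7]
grip_width: 13.5
finger_force: 30.0
time: 15.17
tool_pos: [513.9, 57.7, 32.5]
tcp_rot: [-3.141, 0.0, 1.562]
contact_force: [-2.1, -0.3, -3.6]
grip_width: 13.4
finger_force: 30.0
time: 15.42
tool_pos: [514.1, 57.7, 32.4]
tcp_rot: [-3.139, 0.0, 1.562]
contact_force: [-4.7, -0.7, -0.4]
grip_width: 13.4
finger_force: 30.0
```

```bash

python3 -m handwheel '-0.1 0 0 0 0 0 -1;-0.2 0 0 0 0 0 -1;-0.3 0 0 0 0 0 -1;-0.4 0 0 0 0 0 -1;-0.4 0 0 0 0 0 -1;-0.4 0 0 0 0 0 -1'
python3 -m handwheel '-0.1 0 0 0 0 0 -1;-0.2 0 0 0 0 0 -1;-0.3 0 0 0 0 0 -1;-0.34 0 0 0 0 0 -1;-0.34 0 0 0 0 0 -1;-0.34 0 0 0 0 0 -1'
```

```text
time: 15.92
tool_pos: [513.9, 16.7, 32.5]
tcp_rot: [-3.14, 0.001, 1.562]
contact_force: [-6.4, -4.6, 1.1]
grip_width: 13.1
finger_force: 30.0
time: 16.42
tool_pos: [513.6, -16.6, 32.4]
tcp_rot: [-3.14, 0.0, 1.562]
contact_force: [-5.6, -1.1, 0.7]
grip_width: 13.3
finger_force: 30.0
```

```bash

python3 -m handwheel '-0.03 0 0 0 0 0 -1;-0.06 0 0 0 0 0 -1;-0.06 0 0 0 0 0 -1;-0.06 0 0 0 0 0 -1'
python3 -m handwheel '-0.02 0 0 0 0 0 -1;-0.04 0 0 0 0 0 -1;-0.04 0 0 0 0 0 -1;-0.04 0 0 0 0 0 -1'
python3 -m handwheel '-0.01 0 0 0 0 0 -1;-0.02 0 0 0 0 0 -1;-0.02 0 0 0 0 0 -1;-0.02 0 0 0 0 0 -1'
```

```text
time: 16.75
tool_pos: [513.6, -21.8, 32.5]
tcp_rot: [-3.14, -0.001, 1.562]
contact_force: [-3.7, 2.5, 0.1]
grip_width: 13.2
finger_force: 30.0
time: 17.08
tool_pos: [513.5, -25.5, 32.5]
tcp_rot: [-3.14, -0.001, 1.562]
contact_force: [-5.4, 2.7, 1.9]
grip_width: 13.3
finger_force: 30.0
time: 17.42
tool_pos: [513.5, -27.4, 32.5]
tcp_rot: [-3.14, -0.001, 1.562]
contact_force: [-4.9, 4.0, 1.2]
grip_width: 13.5
finger_force: 30.0
```

```bash

python3 -m handwheel '-0.01 0 0 0 0 0 -1;-0.015 0 0 0 0 0 -1;-0.015 0 0 0 0 0 -1'
python3 -m handwheel '-0.01 0 0 0 0 0 -1;-0.01 0 0 0 0 0 -1;-0.01 0 0 0 0 0 -1'
```

```text
time: 17.67
tool_pos: [513.5, -28.5, 32.6]
tcp_rot: [-3.14, -0.002, 1.562]
contact_force: [-4.9, 6.1, 2.2]
grip_width: 13.6
finger_force: 30.0
time: 17.92
tool_pos: [513.5, -29.2, 32.7]
tcp_rot: [-3.14, -0.002, 1.562]
contact_force: [-4.1, 7.1, 1.8]
grip_width: 13.5
finger_force: 30.0
```

```bash

python3 -m handwheel '-0.01 0 0 0 0 0 -1;-0.01 0 0 0 0 0 -1;-0.01 0 0 0 0 0 -1'
```

```text
time: 18.17
tool_pos: [513.4, -30.1, 32.7]
tcp_rot: [-3.14, -0.002, 1.562]
contact_force: [-5.2, 7.2, 2.1]
grip_width: 13.8
finger_force: 30.0
```

```bash

python3 -m handwheel '-0.01 0 0 0 0 0 -1;-0.02 0 0 0 0 0 -1;-0.02 0 0 0 0 0 -1'
```

```text
time: 18.42
tool_pos: [513.4, -32.2, 32.7]
tcp_rot: [-3.14, -0.002, 1.562]
contact_force: [-5.6, 6.7, 3.7]
grip_width: 13.4
finger_force: 30.0
```

```bash

python3 -m handwheel '-0.01 0 0 0 0 0 -1;-0.01 0 0 0 0 0 -1;-0.01 0 0 0 0 0 -1'
```

```text
time: 18.67
tool_pos: [513.5, -33.1, 32.7]
tcp_rot: [-3.14, -0.002, 1.562]
contact_force: [-4.7, 7.7, 3.0]
grip_width: 13.3
finger_force: 30.0
```

```bash

python3 -m handwheel '-0.01 0 0 0 0 0 -1;-0.01 0 0 0 0 0 -1;-0.01 0 0 0 0 0 -1'
```

```text
time: 18.92
tool_pos: [513.4, -34.1, 32.7]
tcp_rot: [-3.14, -0.002, 1.562]
contact_force: [-4.0, 7.7, 2.9]
grip_width: 13.4
finger_force: 30.0
```

```bash

python3 -m handwheel '-0.01 0 0 0 0 0 -1;-0.02 0 0 0 0 0 -1;-0.02 0 0 0 0 0 -1'
```

```text
time: 19.17
tool_pos: [513.4, -36.1, 32.7]
tcp_rot: [-3.14, -0.002, 1.562]
contact_force: [-4.9, 6.5, 3.1]
grip_width: 13.6
finger_force: 30.0
```

```bash

python3 -m handwheel '-0.01 0 0 0 0 0 -1;-0.02 0 0 0 0 0 -1;-0.02 0 0 0 0 0 -1'
```

```text
time: 19.42
tool_pos: [513.4, -38.2, 32.7]
tcp_rot: [-3.14, -0.002, 1.562]
contact_force: [-5.9, 7.0, 3.2]
grip_width: 13.7
finger_force: 30.0
```

```bash

python3 -m handwheel '-0.01 0 0 0 0 0 -1;-0.02 0 0 0 0 0 -1;-0.02 0 0 0 0 0 -1'
```

```text
time: 19.67
tool_pos: [513.4, -40.2, 32.7]
tcp_rot: [-3.14, -0.002, 1.562]
contact_force: [-4.9, 7.2, 3.2]
grip_width: 13.6
finger_force: 30.0
```

```bash

python3 -m handwheel '-0.01 0 0 0 0 0 -1;-0.02 0 0 0 0 0 -1;-0.02 0 0 0 0 0 -1'
```

```text
time: 19.92
tool_pos: [513.4, -42.2, 32.7]
tcp_rot: [-3.14, -0.002, 1.562]
contact_force: [-6.3, 6.8, 2.4]
grip_width: 13.5
finger_force: 30.0
```

```bash

python3 -m handwheel '-0.01 0 0 0 0 0 -1;-0.02 0 0 0 0 0 -1;-0.02 0 0 0 0 0 -1'
```

```text
time: 20.17
tool_pos: [513.3, -44.2, 32.7]
tcp_rot: [-3.14, -0.002, 1.562]
contact_force: [-5.0, 6.9, 3.4]
grip_width: 13.7
finger_force: 30.0
```

```bash

python3 -m handwheel '-0.01 0 0 0 0 0 -1;-0.02 0 0 0 0 0 -1;-0.02 0 0 0 0 0 -1'
```

```text
time: 20.42
tool_pos: [513.3, -46.1, 32.7]
tcp_rot: [-3.14, -0.002, 1.562]
contact_force: [-4.8, 6.8, 3.3]
grip_width: 13.6
finger_force: 30.0
```

```bash

python3 -m handwheel '-0.01 0 0 0 0 0 -1;-0.02 0 0 0 0 0 -1;-0.02 0 0 0 0 0 -1'
```

```text
time: 20.67
tool_pos: [513.3, -47.9, 32.7]
tcp_rot: [-3.14, -0.003, 1.562]
contact_force: [-5.2, 8.3, 3.0]
grip_width: 13.3
finger_force: 30.0
```

```bash

python3 -m handwheel '-0.005 0 0 0 0 0 -1;-0.01 0 0 0 0 0 -1;-0.01 0 0 0 0 0 -1'
```

```text
time: 20.92
tool_pos: [513.3, -48.1, 32.9]
tcp_rot: [-3.14, -0.004, 1.562]
contact_force: [-5.5, 12.0, 5.0]
grip_width: 13.7
finger_force: 30.0
```

```bash

python3 -m handwheel '-0.003 0 0 0 0 0 -1;-0.003 0 0 0 0 0 -1;-0.003 0 0 0 0 0 -1;-0.003 0 0 0 0 0 -1;-0.003 0 0 0 0 0 -1;-0.003 0 0 0 0 0 -1'
```

```text
time: 21.42
tool_pos: [513.3, -48.2, 32.9]
tcp_rot: [-3.14, -0.004, 1.562]
contact_force: [-5.2, 12.8, 5.7]
grip_width: 13.7
finger_force: 30.0
```

```bash

python3 -m handwheel '0.008 0 0 0 0 0 -1;0.015 0 0 0 0 0 -1;0.015 0 0 0 0 0 -1'
python3 -m handwheel '0 0 0 0 0 0 -0.6;0 0 0 0 0 0 -0.4;0 0 0 0 0 0 -0.3;0 0 0 0 0 0 -0.3;0 0 0 0 0 0 -0.3'
python3 -m handwheel '0 0 -0.1 0 0 0 -0.3;0 0 -0.3 0 0 0 -0.3;0 0 -0.6 0 0 0 -0.3;0 0 -0.9 0 0 0 -0.3;0 0 -1 0 0 0 -0.3'
```

```text
time: 21.67
tool_pos: [513.3, -47.8, 32.7]
tcp_rot: [-3.14, -0.002, 1.562]
contact_force: [-5.3, 7.3, 3.1]
grip_width: 13.3
finger_force: 30.0
time: 22.08
tool_pos: [514.8, -49.9, 32.8]
tcp_rot: [3.14, 0.0, 1.562]
contact_force: [0.9, 1.0, -0.9]
grip_width: 32.0
finger_force: 0.0
time: 22.5
tool_pos: [516.4, -50.2, 137.5]
tcp_rot: [3.134, 0.002, 1.562]
contact_force: [1.2, -0.4, 0.3]
grip_width: 32.2
finger_force: 0.0
```

```bash

python3 -m handwheel '-0.3 -0.1 0 0 0 0 -0.3;-0.6 -0.2 0 0 0 0 -0.3;-0.84 -0.28 0 0 0 0 -0.3;-0.84 -0.28 0 0 0 0 -0.3;-0.84 -0.28 0 0 0 0 -0.3;-0.84 -0.28 0 0 0 0 -0.3'
python3 - <<'E'
from h import *
p=viewer.capture('side');c=(200,310,140,222)
cv2.imwrite('pics/s3.png',cv2.resize(p['frame'][c[2]:c[3],c[0]:c[1],::-1],None,fx=7,fy=7,interpolation=cv2.INTER_CUBIC))
E
```

```text
time: 23.0
tool_pos: [485.6, -133.0, 132.7]
tcp_rot: [3.141, -0.0, 1.562]
contact_force: [-0.4, 0.5, 1.2]
grip_width: 32.1
finger_force: 0.0
```

View pics/s3.png

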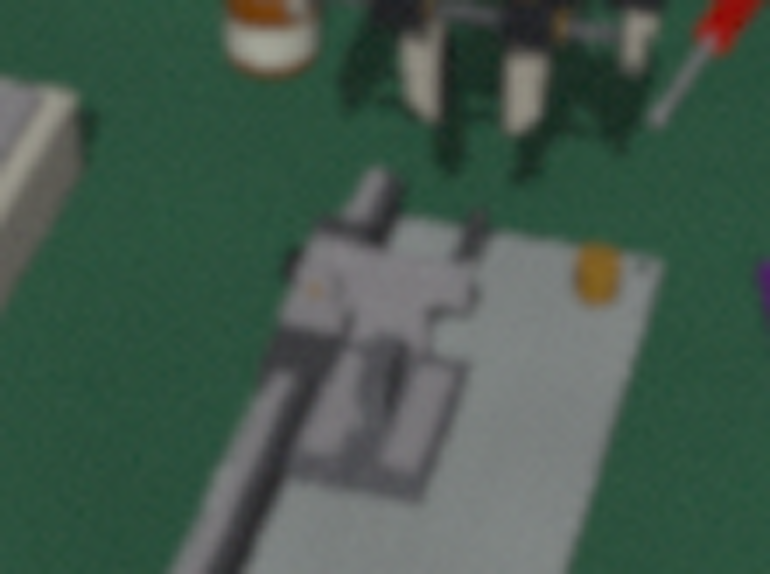

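The picture shows the carrier at (375,420), flush with the fence and up against the lowered leaf, and the bar at (475,235) below the fingers. Pinch the bar.

```bash

python3 -m handwheel '0 0.012 0.2 0 0 0 -0.3;0 0.012 0.45 0 0 0 -0.3;0 0.012 0.7 0 0 0 -0.3;0 0.012 0.9 0 0 0 -0.3;0 0.012 0.92 0 0 0 -0.3;0 0.012 0.92 0 0 0 -0.3'
python3 -m handwheel '0 0 0 0 0 0 -0.3;0 0 0 0 0 0 -1;0 0 0 0 0 0 -1;0 0 0 0 0 0 -1;0 0 0 0 0 0 -1;0 0 0 0 0 0 -1;0 0 0 0 0 0 -1;0 0 0 0 0 0 -1'
```

```text
time: 23.55
tool_pos: [486.3, -132.2, 39.9]
tcp_rot: [-3.139, -0.001, 1.564]
contact_force: [-0.8, -0.8, -0.1]
grip_width: 31.7
finger_force: 0.0
time: 24.22
tool_pos: [487.5, -133.6, 41.2]
tcp_rot: [3.14, 0.001, 1.562]
contact_force: [3.1, 0.6, 2.4]
grip_width: 9.0
finger_force: 30.0
```

```bash

python3 -m handwheel '0 0.01 -0.05 0 0 0 -1;0 0.022 -0.09 0 0 0 -1;0 0.046 -0.156 0 0 0 -1;0 0.077 -0.22 0 0 0 -1;0 0.114 -0.281 0 0 0 -1;0 0.157 -0.337 0 0 0 -1;0 0.205 -0.389 0 0 0 -1;0 0.259 -0.436 0 0 0 -1'
```

```text
time: 24.88
tool_pos: [509.8, -133.4, 84.5]
tcp_rot: [-3.135, -0.001, 1.563]
contact_force: [-12.4, -2.3, 5.6]
grip_width: 8.9
finger_force: 30.0
```

```bash

python3 -m handwheel '0 0.057 -0.041 0 0 0 -1;0 0.119 -0.077 0 0 0 -1;0 0.184 -0.106 0 0 0 -1;0 0.251 -0.128 0 0 0 -1;0 0.32 -0.144 0 0 0 -1;0 0.391 -0.152 0 0 0 -1;0 0.462 -0.154 0 0 0 -1;0 0.532 -0.148 0 0 0 -1'
```

```text
time: 25.55
tool_pos: [565.5, -133.8, 100.2]
tcp_rot: [-3.14, -0.0, 1.562]
contact_force: [-5.9, 0.4, 3.9]
grip_width: 9.1
finger_force: 30.0
```

```bash

python3 -m handwheel '0 0.05 0.008 0 0 0 -1;0 0.105 0.021 0 0 0 -1;0 0.155 0.038 0 0 0 -1;0 0.204 0.058 0 0 0 -1;0 0.25 0.083 0 0 0 -1;0 0.298 0.11 0 0 0 -1;0 0.355 0.152 0 0 0 -1;0 0.355 0.152 0 0 0 -1'
python3 -m handwheel '0 0 0 0 0 0 -0.4;0 0 0 0 0 0 -0.4;0 0 0 0 0 0 -0.4;0 0 0 0 0 0 -0.4;0 0 -0.2 0 0 0 -0.4;0 0 -0.5 0 0 0 -0.4;0 0 -0.9 0 0 0 -0.4;0 0 -1 0 0 0 -0.4'
python3 -m handwheel '-0.3 0 -0.2 0 0 0 -0.4;-0.6 0 -0.2 0 0 0 -0.4;-1 -0.1 -0.2 0 0 0 -0.4;-1 -0.1 -0.2 0 0 0 -0.4'
python3 -m handwheel '-0.3 -0.3 0 0 0 0 -0.4;-0.6 -0.6 0 0 0 0 -0.4;-0.9 -0.9 0 0 0 0 -0.4;-0.9 -0.9 0 0 0 0 -0.4;-0.9 -0.9 0 0 0 0 -0.4'
python3 -m handwheel '-0.3 -0.3 0 0 0 0 -0.4;-0.6 -0.6 0 0 0 0 -0.4;-0.9 -0.9 0 0 0 0 -0.4;-0.9 -0.9 0 0 0 0 -0.4;-0.9 -0.9 0 0 0 0 -0.4;-0.9 -0.9 0 0 0 0 -0.4'
python3 - <<'E'
from h import *
t=viewer.capture('top')['frame'][150:240,200:330,::-1];s=viewer.capture('side')['frame'][150:240,200:330,::-1]
cv2.imwrite('pics/f.png',np.hstack([cv2.resize(a,(400,277*1),interpolation=cv2.INTER_CUBIC) for a in(t,s)]))
E
```

```text
time: 26.22
tool_pos: [602.3, -134.2, 82.8]
tcp_rot: [3.141, -0.0, 1.562]
contact_force: [0.1, 1.7, 1.1]
grip_width: 9.2
finger_force: 30.0
time: 26.88
tool_pos: [603.8, -135.3, 190.3]
tcp_rot: [3.132, 0.003, 1.562]
contact_force: [0.9, -0.1, 0.6]
grip_width: 27.8
finger_force: 0.0
time: 27.22
tool_pos: [588.9, -241.1, 204.0]
tcp_rot: [3.141, 0.004, 1.557]
contact_force: [-0.4, 0.0, 0.1]
grip_width: 27.7
finger_force: 0.0
time: 27.63
tool_pos: [498.1, -325.3, 204.0]
tcp_rot: [3.141, 0.001, 1.558]
contact_force: [0.2, 0.5, 0.3]
grip_width: 27.9
finger_force: 0.0
time: 28.13
tool_pos: [410.0, -411.8, 203.8]
tcp_rot: [3.141, -0.0, 1.562]
contact_force: [0.5, 0.4, -0.2]
grip_width: 27.4
finger_force: 0.0
```

View pics/f.png

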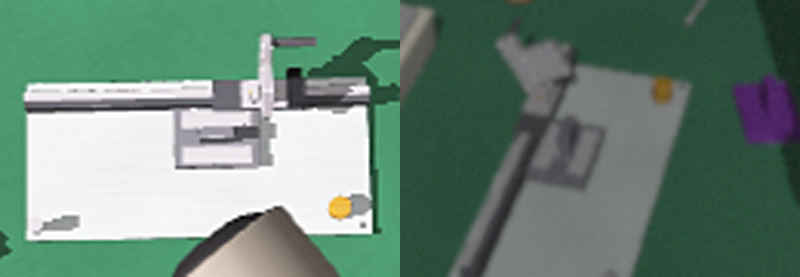

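The picture shows the leaf up and back with its bar at (295,42). The carrier, at (175–260, 110–167), is flush with the fence and its end is in line with the leaf's face, at column 260.

```bash
python3 -c "
from plant import bot
print(bot.close_job())"
```

```text
the job is handed in; nothing more can be done
None
```

The job is handed in, and the hand-in call returned no verdict. The leaf was flipped down, the carrier was pressed on the collar at an estimated 8 N, and the leaf was flipped back up. The last pictures show the carrier flush with the fence, its end in line with the leaf's gauging face.

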